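# Push a plaster mould half through the sprung gate of the curing lane

### The arm

A 6-joint arm with a two-finger parallel gripper is mounted at the origin on the work surface. World frame = base frame: x ahead of the robot, y to its left, z up, the work surface at z = 0. Lengths are in mm, angles in rad, forces in N, time in s.
With the tool pointing down it reaches from about 350 to 775 mm from the base axis. Payload 5.5 kg.
Tool frame: the origin (TCP) lies between the finger pads; the fingertips stand 22 mm ahead of it and the grasp point (between the pads) lies 3 mm ahead of it; z points along the fingers, y is the line along which they close (so a half turn about z gives the same grasp; the last joint's range is limited). The gripper opens to 85 mm and grips with 20 to 120 N. Pads are 22 mm wide; open, the fingers measure 114 mm over their backs; the gripper's body (76 mm by 85 mm) begins 54 mm behind the grasp point. The pads swing forward as they close: fully open they stand 13 mm farther back than shut.
Start: joints at [-1.319, 0.313, 0.046, 1.304, 0, 1.431], TCP at [219.564, -531.471, 253.323] pointing down, gripper open.
Joint ranges: [-2.76, 2.76], [-0.86, 1.69], [-1.03, 1.26], [-2.2, 2.34], [-1.47, 1.5], [-3.14, 3.14]. Speed limits (rad/s): [2.57, 2.57, 3.14, 3.14, 3.14, 3.14].

### API

Orientations are given as a rotation vector (axis times angle).
In Python, from rig import get_state, snapshot, camera_model, finish_job gives the robot as it stands.
- The arm moves only by the tool play_rows, never from a script. Its argument "increments" is a list that holds one entry, the list of rows, each a list of 7 numbers: the turn, a rotation vector about the world's x, y, z each as a share of 180 degrees, from -1 to 1, then the shift along the world's x, y, z each as a share of 0.08 m, from -1 to 1, then the opening, from 0 (shut) to 1 (fully open). A call has 1 to 5 rows; each row is the pose to reach, as a shift and turn from the pose commanded when the call began, turning the shorter way round; what a row does not reach only later rows make up. A row lasts 1/8 s, in which the tool goes at most 62.5 mm and 10.7 degrees, less where a joint would pass 70% of its speed; a pose out of reach is approached as far as the arm can. A call with a number of a shift or a turn outside -1 to 1 is refused whole. A call with a gripper value outside its range is refused whole. The fingers move at their own pace and stop on an object; the grip force is fixed at half the most. Time passes only in rows, so rows that repeat a pose let the fingers close. It gives the time, the measured TCP pose, the force, the opening and the grip force at its end, in the units of the state.
- get_state(): the state, without advancing time (a new reading comes with each control period).
- snapshot(name): name is "scene" or "top" or "wrist"; returns (picture, depth): 384x512x3 uint8, blue, green, red; 384x512 float32, mm along the optical axis (not along the pixel's ray), 0 where there is no reading.
- camera_model(name): a dict with "K" (3x3 intrinsics, pixels), "dist_coeffs" ([k1, k2, p1, p2, k3] as OpenCV has them; the pictures are not rectified), "position" and "attitude" of the camera in the world. Camera axes: x right, y up, looking along -z (the intrinsics and any distortion apply to the point x, -y, -z); pixel columns grow to the right and rows downward; lengths in mm; the calibration is good to about 2 mm. A picture is of the moment at which its call begins: read the wrist's pose just before it. camera_model takes no time and is no camera call; for the wrist camera it gives the pose at the moment of the call.
- finish_job(): hands the job in; it is judged then, once.
The state is a dict: "time": time; "joint_pos": joint angles; "joint_velocities": joint speeds; "tau": joint torques, N m; "tool_pos": TCP position; "orientation": TCP orientation; "wrist_force": force on the tool from outside, world axes, zero at the start; "ft_torque": the same for the moment, N m; "width": finger opening in mm; "gripper_force": force on a finger pad.
Only numpy, scipy, OpenCV 4.12 (cv2) and the standard library are available. Lean on these libraries where they do the work, as an engineer would, in place of code of your own. Each camera call takes 0.05 s, during which the arm holds its last target. There are 200 camera calls.

### The job

Pick up the small plaster mould half and set it flat on the open infeed end of the curing lane, lined up with the lane and outside the gate. Push it along the board through the sprung flap, never lifting it over the gate, until you feel it bear squarely against the pad of the end stop, and hold it pressed there for a moment with 5 to 20 N: damp plaster chips above 25 N. Then take the fingers out so that the flap swings shut behind it, and leave the other things on the bench where they are.

Things in the scene. Friction and masses are not known exactly. Their poses are not given: they have to be found in the camera images.
- mould: White plaster block 60 mm (x) x 90 mm (y) x 40 mm tall, with a shallow open cavity (40 x 70 mm, 10 mm deep) in its top. Origin: centre of its underside; z up. 0.22 to 0.45 kg. Starts on the bench. Either end may go first; grasp it across its 60 mm width. Damp: chips if pressed on the stop with over 25 N.
- lane: Curing lane: fixed plywood board 140 mm wide (x), 420 mm long (y from -155 to +265 mm), top 10 mm above the bench. Origin: at bench level, mid-gate; +y is the pushing direction, z up. From y = 0 to +262 mm two aluminium walls stand 80 mm apart (inner faces x = +-40 mm, 10 mm thick), rising 50 mm above the board; open above.
- flap (a joint): Angle of the steel gate flap: 0 shut across the lane, up to 1.5 rad folded in (to lane +y) along the +x wall; it opens only inwards. A spring shuts it (0.03 N m shut to 0.09 N m open, some 3 to 8 N on something pushed through). It can shut once nothing stands within 76 mm past the gate line. 74 mm long, 5 mm thick, top 56 mm above the bench, upright hinge at lane x = +38, y = 0.
- infeed (a point): Middle of the bare infeed of the lane, on the board's top, 92 mm before the gate line. The infeed is bare from y = -155 to -40 mm (lane); from -37 mm to 0 two flared cheeks, as tall as the walls, narrow the way from about 100 mm to 80 mm. A mould set down here lies wholly before the gate.
- flap_edge (a point): Top of the flap's free edge.
- stop: End stop: steel plate across the lane 207 to 226 mm past the gate, 76 mm wide, 40 mm tall; in front of it a rigid screw-set pad (60 x 34 mm). Origin: mid lower edge of the plate's front face, at board level; axes as the lane's. The pad's face stands 9 to 31 mm before the plate (a seated mould's origin at y = -54 to -76 mm here), not measured: find it by feel, slowly.
- spray_can: Bystander, not to be moved: dark aerosol can, 52 mm across, 150 mm tall, standing. Origin: centre of its underside.
- pot: Bystander, not to be moved: white plastic mixing pot, 110 mm across, 110 mm tall. Origin: centre of its underside.
- jar: Bystander, not to be moved: grey plastic jar, 60 mm across, 90 mm tall. Origin: centre of its underside.
- blank: Bystander, not to be moved: uncut solid plaster block 90 x 130 x 50 mm, no cavity; not the mould half. Origin: centre of its underside.
- brush: Bystander, not to be moved: paint brush lying flat. Origin: near its middle, at bench level.
- spatula: Bystander, not to be moved: spatula lying flat. Origin: near its middle, at bench level.
- cup: Bystander, not to be moved: small clear plastic cup, 64 mm across, 60 mm tall. Origin: centre of its underside.
Not all that is in view belongs to the job. Leave any blue or purple look-alike of the mould alone.

How it is judged:
By the outcome, as a careful person would: the job done as asked, in the order asked, and still so for the second after the job is handed in, with the robot touching nothing.
It also fails if it takes over 61 s, if anything falls off the work surface, if the arm or the gripper's body presses on something with over 40 N, if the wrist force passes 120 N, or if a joint passes its speed limit or range.

## Working session

There is one attempt and no reset: what is moved stays moved. The work goes in short steps, Python scripts to look and compute and a tool call to move; the robot and the scene stay as the last step left them, time stands still between calls to the robot, and variables do not carry over. Pictures are saved under pics/ and viewed, at most 10 in all, crops included, and the job is handed in when it is done.

Besides the shell and the picture viewer there is one more tool, called after "Request:" as name(argument=value, ...), one argument or row to a line, values as JSON. play_rows: Moves the arm, as the interface text tells. Shift numbers are shares of 0.08 m and turn numbers shares of 180 degrees, none past 1 either way. Its arguments: {"type":"object","properties":{"increments":{"type":"array"}},"required":["increments"]}

```bash
ls; mkdir -p pics
cat > h.py <<'E'
import numpy as np, cv2
from scipy.spatial.transform import Rotation as R
from rig import get_state, snapshot, camera_model, finish_job
E
python3 - <<'E'
from h import *
print(get_state())
for n in ("scene","top"):
    m=camera_model(n);print(n,m)
    p,d=snapshot(n);cv2.imwrite(f"pics/{n}0.png",p);np.save(f"pics/{n}0d.npy",d)
E
```

```text
pics
{'time': 0.0, 'joint_pos': array([-1.31857800e+00,  3.13998629e-01,  4.50007001e-02,  1.30356420e+00,
        3.07981684e-05,  1.43119983e+00]), 'joint_velocities': array([ 1.39956835e-05,  1.34604935e-03, -2.60197112e-04, -2.02259143e-04,
        1.40657238e-03, -7.72370166e-04]), 'tau': array([-1.42264613e-03, -4.80631077e+01,  2.98532045e+01,  1.94825430e-02,
        6.05738205e-05,  9.94200178e-06]), 'tool_pos': array([ 219.46193882, -530.98947005,  252.41869728]), 'orientation': array([-3.07976753e+00, -6.11188397e-01,  1.07746703e-04]), 'wrist_force': array([0.05729861, 0.12118704, 0.55315251]), 'ft_torque': array([ 0.02064453,  0.02497375, -0.02718805]), 'gripper_force': 0.0, 'width': 85.37441005608392}
scene {'K': array([[391.7895244 ,   0.        , 249.01704607],
       [  0.        , 391.7895244 , 194.44750771],
       [  0.        ,   0.        ,   1.        ]]), 'dist_coeffs': array([0.0014678, 0.       , 0.       , 0.       , 0.       ]), 'position': array([1317.29512855, -457.4549668 ,  787.14371867]), 'attitude': array([0.78589125, 0.48471351, 1.00416673])}
top {'K': array([[377.9103871 ,   0.        , 256.01719012],
       [  0.        , 377.9103871 , 191.93043865],
       [  0.        ,   0.        ,   1.        ]]), 'dist_coeffs': array([-0.12942536,  0.        ,  0.        ,  0.        ,  0.        ]), 'position': array([ 422.06719239,  -50.3290757 , 1210.10991325]), 'attitude': array([ 0.10926685, -0.08112216, -1.55497225])}
```

View pics/top0.png

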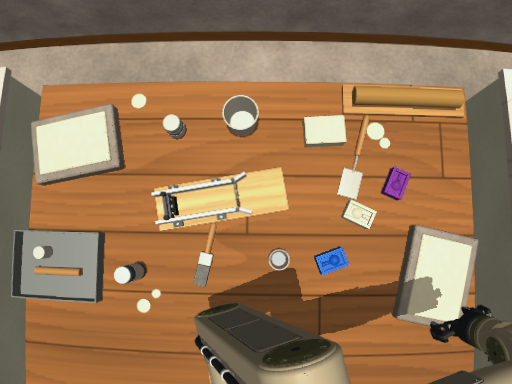

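View pics/scene0.png

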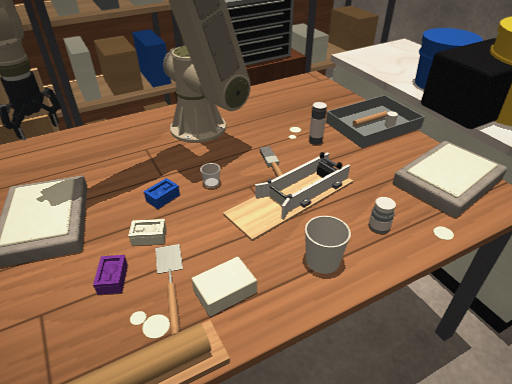

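Candidates in the top view are white with a cavity at (360,213), the plain white blank at (324,130), blue at (331,260) and purple at (396,183). The small white one with the cavity fits the mould half. The lane runs from (288,190) to (155,205), with its gate near (240,192). Next I'll confirm with a crop and measure.

```bash
cat >> h.py <<'E'
def cast(m,uv,z):
    uv=np.array(uv,float).reshape(-1,1,2)
    n=cv2.undistortPoints(uv,m["K"],m["dist_coeffs"]).reshape(-1,2)
    d=np.c_[n[:,0],-n[:,1],-np.ones(len(n))]@R.from_rotvec(m["attitude"]).as_matrix().T
    c=m["position"]; return c+d*((z-c[2])/d[:,2])[:,None]
def depth_pts(m,d):
    v,u=np.mgrid[:d.shape[0],:d.shape[1]]
    n=cv2.undistortPoints(np.c_[u.ravel(),v.ravel()].astype(float).reshape(-1,1,2),m["K"],m["dist_coeffs"]).reshape(-1,2)
    p=np.c_[n[:,0],-n[:,1],-np.ones(len(n))]*d.ravel()[:,None]
    return (p@R.from_rotvec(m["attitude"]).as_matrix().T+m["position"]).reshape(d.shape+(3,))
E
python3 - <<'E'
from h import *
p=cv2.imread("pics/top0.png");m=camera_model("top");d=np.load("pics/top0d.npy");P=depth_pts(m,d)
h=cv2.cvtColor(p,cv2.COLOR_BGR2HSV)
# mould
mk=np.zeros(d.shape,bool);mk[190:238,336:385]=1
q=mk&(P[...,2]>28)&(P[...,2]<50)
xy=P[q][:,:2].astype(np.float32);print("mould",len(xy),cv2.minAreaRect(xy),np.median(P[q][:,2]))
# board
mk=np.zeros(d.shape,bool);mk[160:235,148:295]=1
q=mk&(P[...,2]>6)&(P[...,2]<14)&(h[...,1]>60)
print("board z",np.median(P[q][:,2]),cv2.minAreaRect(P[q][:,:2].astype(np.float32)), "bench z",np.median(P[150:160,200:230,2]))
q=mk&(P[...,2]>45)
print("tall",cv2.minAreaRect(P[q][:,:2].astype(np.float32)))
c=cv2.resize(p[160:240,145:295],None,fx=5,fy=5,interpolation=3)
e=cv2.resize(p[190:240,320:410],None,fx=5,fy=5,interpolation=3)
o=np.zeros((600,800,3),np.uint8);o[:400,:750]=c;o[400:600,:450]=e[20:220]
cv2.imwrite("pics/c1.png",o)
E
```

```text
mould 531 ((533.640625, -366.88983154296875), (90.86286926269531, 133.8465576171875), 66.14082336425781) 36.76519642861558
board z 9.500001626032372 ((529.19140625, 65.81620788574219), (219.71324157714844, 456.9011535644531), 11.968297004699707) bench z -1.1049952380476498
tall ((489.8470458984375, 125.81490325927734), (213.13812255859375, 311.5370788574219), 13.331385612487793)
```

View pics/c1.png

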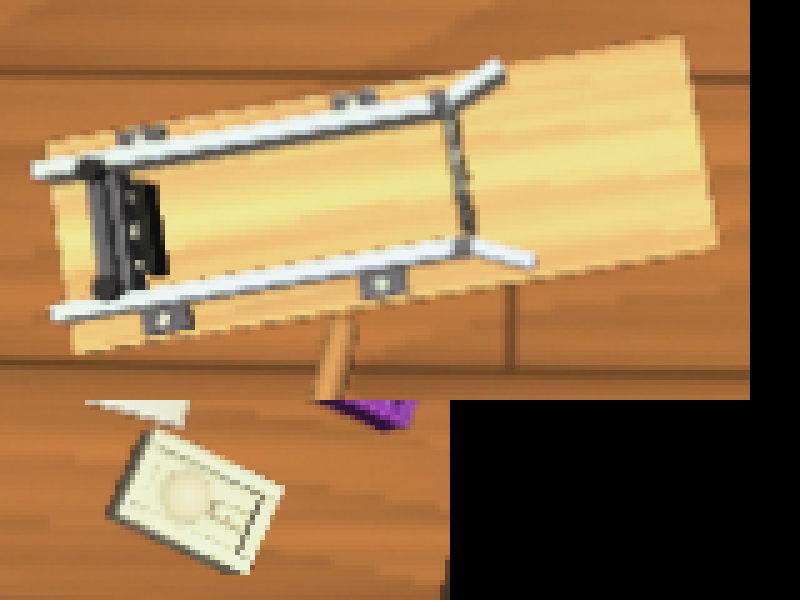

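The crop confirms it: the white block's top has corners near px (351,200), (376.5,212), (369,229) and (344,216), with a cavity and a round mark. In the lane crop the board is clear. The gate flap runs from px (234,180) to (238,208), and the stop pad is at px 175.

Run:
```python
from h import *
m=camera_model("top")
f1=lambda L:[(145+x/5-.5,160+y/5-.5) for x,y in L]
f2=lambda L:[(320+x/5-.5,194+(y-400)/5-.5) for x,y in L]
B=cast(m,f1([(683,37),(718,247),(75,355),(47,143)]),10)[:,:2]
print("board",B.round(1),np.linalg.norm(B-np.roll(B,-1,0),axis=1))
y=(B[2]+B[3]-B[0]-B[1]);y/=np.linalg.norm(y);x=np.array([y[1],-y[0]])
c=B.mean(0);o=c-y*55;print("y dir",y,"ang",np.degrees(np.arctan2(y[1],y[0])),"origin",o,"infeed",o-92*y)
# walls top z=60 : inner/outer edges
W=cast(m,f1([(440,98),(38,168),(465,241),(58,313)]),60)[:,:2]
print("walls lane xy",[( (w-o)@x,(w-o)@y) for w in W])
F=cast(m,f1([(452,115),(468,232)]),56)[:,:2];print("flap",[( (w-o)@x,(w-o)@y) for w in F])
G=cast(m,f1([(160,185),(167,272)]),44)[:,:2];print("pad top",[( (w-o)@x,(w-o)@y) for w in G])
M=cast(m,f2([(155,430),(283,490),(246,574),(119,512)]),40)[:,:2]
print("mould",M.round(1),np.linalg.norm(M-np.roll(M,-1,0),axis=1),M.mean(0)); e=M[1]-M[0]+M[2]-M[3];print("long ang",np.degrees(np.arctan2(e[1],e[0])))
s=get_state();Rm=R.from_rotvec(s["orientation"]).as_matrix();print(Rm.round(3))
```

```text
board [[ 650.8 -107.4]
 [ 515.3 -130.5]
 [ 439.9  279.9]
 [ 576.7  304.4]] [137.41633229 417.34758506 138.98857902 418.42964104]
y dir [-0.17874809  0.98389487] ang 100.29684810612744 origin [555.51558682  32.49369486] infeed [571.96041113 -58.02463341]
walls lane xy [(np.float64(47.14753956550745), np.float64(3.653179600724842)), (np.float64(45.90629571168296), np.float64(258.09855464633466)), (np.float64(-42.71311465926621), np.float64(2.4238682486983962)), (np.float64(-45.42432021501004), np.float64(257.6880094770911))]
flap [(np.float64(36.070947416903074), np.float64(-1.8010597082239594)), (np.float64(-37.1918669343156), np.float64(-0.06464189792574895))]
pad top [(np.float64(24.94323218621483), np.float64(186.7544903959553)), (np.float64(-29.826264682381908), np.float64(190.0644592745278))]
mould [[ 544.7 -323.8]
 [ 507.9 -404.5]
 [ 455.3 -380.1]
 [ 493.2 -300.5]] [88.71200237 57.94764831 88.14528742 56.51699899] [ 500.24773073 -352.25875164]
long ang -114.95993077737515
[[ 0.924  0.382 -0.   ]
 [ 0.382 -0.924  0.002]
 [ 0.    -0.002 -1.   ]]
```

The geometry agrees with the given sizes: the board measures 138x418, the walls sit at ±45, the flap is at y≈0, and the mould measures 57x88 at (500,-352). I'll move above the mould.

Request:
play_rows(
  increments=[
    [[0, 0, 0.06, 0.5, 0.3, 0, 1], [0, 0, 0.12, 1, 0.6, 0, 1], [0, 0, 0.12, 1, 0.6, 0, 1]],
  ],
)

```text
time: 0.48
tool_pos: [301.6, -481.6, 252.9]
orientation: [-2.908, -1.184, -0.001]
wrist_force: [0.2, -1.1, 0.1]
width: 85.2
gripper_force: 0.0
```

Request:
play_rows(
  increments=[
    [[0, 0, 0.06, 0.5, 0.3, 0, 1], [0, 0, 0.116, 1, 0.6, 0, 1], [0, 0, 0.116, 1, 0.6, 0, 1]],
  ],
)

```text
time: 0.85
tool_pos: [381.0, -434.3, 252.9]
orientation: [-2.648, -1.689, -0.0]
wrist_force: [-0.8, -0.7, 0.6]
width: 85.1
gripper_force: 0.0
```

Request:
play_rows(
  increments=[
    [[0, 0, 0, 0.5, 0.35, -0.2, 1], [0, 0, 0, 1, 0.7, -0.4, 1], [0, 0, 0, 1, 0.7, -0.4, 1]],
  ],
)

```text
time: 1.23
tool_pos: [459.9, -378.0, 219.4]
orientation: [-2.647, -1.685, 0.001]
wrist_force: [-1.1, -0.5, 0.2]
width: 85.1
gripper_force: 0.0
```

Request:
play_rows(
  increments=[
    [[0, 0, 0, 0.25, 0.2, -0.25, 1], [0, 0, 0, 0.5, 0.34, -0.5, 1], [0, 0, 0, 0.5, 0.34, -0.5, 1], [0, 0, 0, 0.5, 0.34, -0.5, 1]],
  ],
)

```text
time: 1.72
tool_pos: [499.1, -353.0, 181.4]
orientation: [-2.651, -1.685, 0.001]
wrist_force: [1.5, 0.3, 0.7]
width: 85.7
gripper_force: 0.0
```

Run:
```python
from h import *
s=get_state();print(s["time"],s["tool_pos"],s["joint_pos"].round(2));Rm=R.from_rotvec(s["orientation"]).as_matrix();print(Rm.round(3))
m=camera_model("wrist");p,d=snapshot("wrist");cv2.imwrite("pics/w1.png",p);np.save("pics/w1d.npy",d);np.save("pics/w1m.npy",m,allow_pickle=True)
P=depth_pts(m,d)
h=cv2.cvtColor(p,cv2.COLOR_BGR2HSV)
q=((P[...,2]>30)&(P[...,2]<46)&(h[...,2]>120)&(h[...,1]<80)).astype(np.uint8)
for c in cv2.findContours(q,0,2)[0]:
    if cv2.contourArea(c)>2000:
        W=cast(m,c.reshape(-1,2),40)[:,:2].astype(np.float32);print(c.reshape(-1,2).min(0),c.reshape(-1,2).max(0),cv2.minAreaRect(W))
```

```text
1.725 [ 499.10757145 -352.95269978  181.37801172] [-0.75  0.41  0.01  1.17 -0.    1.26]
[[ 0.425  0.905 -0.001]
 [ 0.905 -0.425 -0.   ]
 [-0.    -0.    -1.   ]]
[212 133] [282 232] ((501.2374572753906, -351.66448974609375), (89.25444793701172, 59.80481719970703), 65.4443359375)
```

View pics/w1.png

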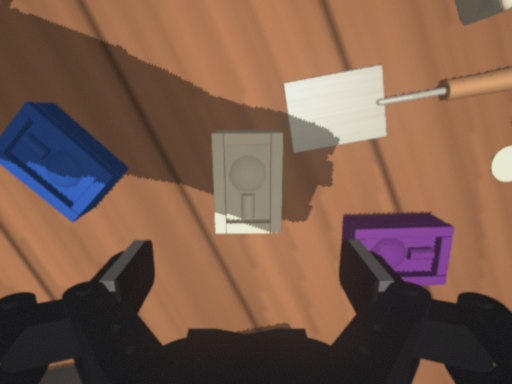

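The wrist view shows the mould at px (247,183), with the blue one left, the purple one lower right and the spatula upper right, all clear of the fingers' path. The measured centre is (501.2,-351.7), long axis 65.4°. I'll descend and grip.

Request:
play_rows(
  increments=[
    [[0, 0, 0, 0.02, 0.01, -0.5, 1], [0, 0, 0, 0.02, 0.01, -1, 1], [0, 0, 0, 0.02, 0.01, -1, 1]],
  ],
)

```text
time: 2.15
tool_pos: [499.0, -350.5, 99.0]
orientation: [-2.647, -1.682, 0.003]
wrist_force: [-1.1, 0.0, -0.1]
width: 85.4
gripper_force: 0.0
```

Request:
play_rows(
  increments=[
    [[0, 0, 0, 0, 0, -0.4, 1], [0, 0, 0, 0, 0, -0.7, 1], [0, 0, 0, 0, 0, -0.89, 1], [0, 0, 0, 0, 0, -0.89, 0], [0, 0, 0, 0, 0, -0.89, 0]],
  ],
)

```text
time: 2.78
tool_pos: [501.9, -352.3, 32.0]
orientation: [2.649, 1.685, 0.001]
wrist_force: [0.4, -0.0, -2.9]
width: 59.0
gripper_force: 66.8
```

Request:
play_rows(
  increments=[
    [[0, 0, 0, 0, 0, 0, 0], [0, 0, 0, 0, 0, 0, 0], [0, 0, 0, 0, 0, 0, 0], [0, 0, 0, 0, 0, 0, 0]],
  ],
)

```text
time: 3.28
tool_pos: [501.9, -352.2, 31.7]
orientation: [2.648, 1.685, 0.001]
wrist_force: [-0.5, -0.0, 6.8]
width: 59.0
gripper_force: 67.9
```

Request:
play_rows(
  increments=[
    [[0, 0, 0, 0, 0, 0.3, 0], [0, 0, 0, 0, 0, 0.8, 0], [0, 0, 0, 0, 0, 1, 0]],
  ],
)

```text
time: 3.65
tool_pos: [502.1, -352.2, 112.2]
orientation: [2.648, 1.685, 0.001]
wrist_force: [0.1, -0.1, -2.5]
width: 59.5
gripper_force: 67.1
```

Request:
play_rows(
  increments=[
    [[0, 0, 0.03, 0.07, 0.3, 0, 0], [0, 0, 0.06, 0.14, 0.6, 0, 0], [0, 0, 0.097, 0.221, 0.917, 0, 0]],
  ],
)

```text
time: 4.03
tool_pos: [518.4, -277.2, 109.2]
orientation: [-2.36, -2.072, 0.0]
wrist_force: [-0.2, 0.3, -3.5]
width: 59.0
gripper_force: 66.8
```

Request:
play_rows(
  increments=[
    [[0, 0, 0.03, 0.07, 0.3, 0, 0], [0, 0, 0.06, 0.14, 0.6, 0, 0], [0, 0, 0.097, 0.221, 0.917, 0, 0]],
  ],
)

```text
time: 4.4
tool_pos: [536.1, -203.7, 109.1]
orientation: [-2.018, -2.406, 0.0]
wrist_force: [-0.6, -0.3, -3.9]
width: 59.1
gripper_force: 66.7
```

Request:
play_rows(
  increments=[
    [[0, 0, 0, 0.07, 0.3, 0, 0], [0, 0, 0, 0.14, 0.6, 0, 0], [0, 0, 0, 0.221, 0.917, 0, 0]],
  ],
)

```text
time: 4.78
tool_pos: [553.8, -130.4, 109.1]
orientation: [-2.022, -2.403, 0.001]
wrist_force: [1.3, 0.4, -3.4]
width: 59.1
gripper_force: 66.8
```

Request:
play_rows(
  increments=[
    [[0, 0, 0, 0.07, 0.3, 0, 0], [0, 0, 0, 0.14, 0.6, 0, 0], [0, 0, 0, 0.221, 0.917, 0, 0], [0, 0, 0, 0.221, 0.917, 0, 0]],
  ],
)

```text
time: 5.28
tool_pos: [571.5, -56.3, 109.2]
orientation: [-2.018, -2.406, 0.001]
wrist_force: [0.1, -1.2, -3.7]
width: 59.1
gripper_force: 66.7
```

Run:
```python
from h import *
s=get_state();print(s["time"],s["tool_pos"],s["wrist_force"]);Rm=R.from_rotvec(s["orientation"]).as_matrix();print(Rm.round(3))
m=camera_model("wrist");p,d=snapshot("wrist");cv2.imwrite("pics/w2.png",p);np.save("pics/w2d.npy",d);np.save("pics/w2m.npy",m,allow_pickle=True)
```

```text
5.275 [571.49066454 -56.27562194 109.15542845] [ 0.11664848 -1.20252959 -3.6507143 ]
[[-0.174  0.985 -0.001]
 [ 0.985  0.174  0.001]
 [ 0.001 -0.001 -1.   ]]
```

View pics/w2.png

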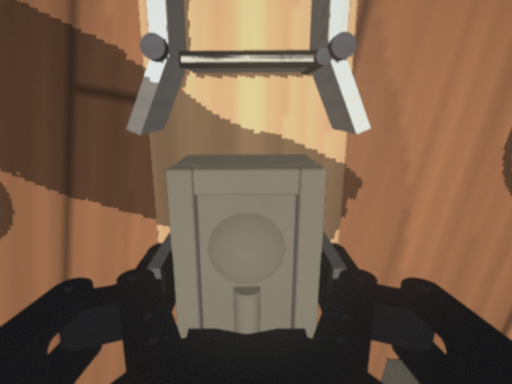

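The wrist view shows the mould held straight at px (247,245). The gate flap spans px (181,58) to (316,58), and the flared cheeks end at (140,130) and (360,130). I'll check the lane frame from the flap and the walls.

Run:
```python
from h import *
m=np.load("pics/w2m.npy",allow_pickle=True).item()
o=np.array([555.5,32.5]);y=np.array([-.1787,.9839]);x=np.array([y[1],-y[0]])
def L(uv,z): return [((w[:2]-o)@x).round(1).item()*1 for w in cast(m,uv,z)],[((w[:2]-o)@y).round(1).item() for w in cast(m,uv,z)]
print("flap",L([(181,58),(316,58)],56))
print("walls inner top",L([(165,5),(331,5),(167,30),(329,30)],60))
print("cheek tips",L([(128,128),(155,133),(342,132),(369,128)],60))
print("board edge",L([(140,5),(358,5),(153,150),(344,180)],10))
p=cv2.imread("pics/w2.png");d=np.load("pics/w2d.npy");P=depth_pts(m,d)
q=P[175:195,200:290];print("mould top z",np.median(q[...,2]))
print("mould front",L([(168,167),(324,167)],117))
```

```text
flap ([-33.6, 37.0], [1.6, 1.3])
walls inner top ([-39.2, 42.2, -39.0, 41.9], [25.2, 24.8, 14.0, 13.7])
cheek tips ([-63.5, -49.1, 52.2, 66.7], [-33.9, -36.7, -36.6, -34.5])
board edge ([-66.8, 71.6, -66.1, 71.4], [39.7, 39.1, -52.3, -74.7])
mould top z 118.33875429412332
mould front ([-28.7, 29.3], [-44.9, -45.2])
```

Request:
play_rows(
  increments=[
    [[0, 0, 0.001, 0.02, 0.004, -0.4, 0], [0, 0, 0.001, 0.02, 0.004, -0.75, 0], [0, 0, 0.001, 0.02, 0.004, -0.83, 0], [0, 0, 0.001, 0.02, 0.004, -0.85, 0], [0, 0, 0.001, 0.02, 0.004, -0.85, 0]],
  ],
)

```text
time: 5.95
tool_pos: [574.2, -58.3, 42.8]
orientation: [2.018, 2.405, 0.001]
wrist_force: [0.5, -0.1, -3.2]
width: 58.9
gripper_force: 66.8
```

Request:
play_rows(
  increments=[
    [[0, 0, 0, 0, 0, -0.01, 0], [0, 0, 0, 0, 0, -0.015, 0], [0, 0, 0, 0, 0, -0.015, 0]],
  ],
)

```text
time: 6.32
tool_pos: [574.0, -57.9, 41.7]
orientation: [2.018, 2.406, 0.001]
wrist_force: [-0.6, -1.2, 1.9]
width: 59.0
gripper_force: 67.4
```

Request:
play_rows(
  increments=[
    [[0, 0, 0, 0, 0, 0, 0.95], [0, 0, 0, 0, 0, 0, 0.95], [0, 0, 0, 0, 0, 0.1, 0.95], [0, 0, 0, 0, 0, 0.5, 0.95], [0, 0, 0, 0, 0, 0.9, 0.95]],
  ],
)

```text
time: 6.95
tool_pos: [573.3, -57.7, 114.0]
orientation: [-2.019, -2.407, 0.0]
wrist_force: [-0.2, -0.3, 0.3]
width: 81.1
gripper_force: 0.0
```

Request:
play_rows(
  increments=[
    [[0, 0, 0, 0.07, -0.4, 0, 0.6], [0, 0, 0, 0.145, -0.8, 0, 0.2], [0, 0, 0, 0.145, -0.8, 0, 0.2], [0, 0, 0, 0.145, -0.8, 0, 0.2]],
  ],
)

```text
time: 7.45
tool_pos: [584.8, -121.4, 113.0]
orientation: [-2.019, -2.406, -0.0]
wrist_force: [-0.1, -0.1, -0.8]
width: 16.8
gripper_force: 0.0
```

Run:
```python
from h import *
s=get_state();print(s["time"],s["tool_pos"],s["wrist_force"],s["width"])
m=camera_model("wrist");p,d=snapshot("wrist");cv2.imwrite("pics/w3.png",p);np.save("pics/w3d.npy",d);np.save("pics/w3m.npy",m,allow_pickle=True)
P=depth_pts(m,d)
h=cv2.cvtColor(p,cv2.COLOR_BGR2HSV)
q=((P[...,2]>44)&(P[...,2]<56)).astype(np.uint8)
o=np.array([557.2,32.8]);y=np.array([-.1787,.9839]);x=np.array([y[1],-y[0]])
for c in cv2.findContours(q,0,2)[0]:
    if cv2.contourArea(c)>1500:
        W=cast(m,c.reshape(-1,2),50)[:,:2];W=np.c_[(W-o)@x,(W-o)@y].astype(np.float32);print(c.reshape(-1,2).min(0),c.reshape(-1,2).max(0),cv2.minAreaRect(W))
```

```text
7.45 [ 584.81279203 -121.43645465  113.04693004] [-0.14278807 -0.12448513 -0.83480361] 16.844594418420936
[192  26] [302 187] ((0.6573333740234375, -92.49589538574219), (59.98567199707031, 89.49508666992188), 0.10144837945699692)
```

View pics/w3.png

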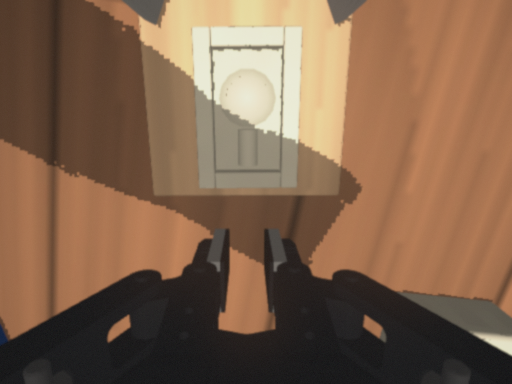

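The mould sits at lane (0.7,-92.5), aligned to 0.1°, and its rear edge is at px row 187 with the fingers behind it. I'll lower behind it and start pushing.

Request:
play_rows(
  increments=[
    [[0, 0, 0, 0, 0, -0.4, 0.2], [0, 0, 0, 0, 0, -0.7, 0.2], [0, 0, 0, 0, 0, -0.825, 0.2], [0, 0, 0, 0, 0, -0.825, 0.2]],
  ],
)

```text
time: 8.0
tool_pos: [584.6, -120.9, 46.5]
orientation: [-2.017, -2.407, 0.001]
wrist_force: [-0.2, 0.1, 0.3]
width: 16.9
gripper_force: 0.0
```

Request:
play_rows(
  increments=[
    [[0, 0, 0, -0.011, 0.062, 0, 0.2], [0, 0, 0, -0.022, 0.123, 0, 0.2], [0, 0, 0, -0.045, 0.246, 0, 0.2], [0, 0, 0, -0.067, 0.369, 0, 0.2], [0, 0, 0, -0.089, 0.492, 0, 0.2]],
  ],
)

```text
time: 8.62
tool_pos: [578.8, -82.3, 47.8]
orientation: [2.017, 2.405, 0.001]
wrist_force: [0.9, -4.6, 4.5]
width: 17.5
gripper_force: 2.2
```

Request:
play_rows(
  increments=[
    [[0, 0, 0, -0.022, 0.123, 0, 0.2], [0, 0, 0, -0.045, 0.246, 0, 0.2], [0, 0, 0, -0.067, 0.369, 0, 0.2], [0, 0, 0, -0.089, 0.492, 0, 0.2]],
  ],
)

```text
time: 9.12
tool_pos: [570.5, -44.2, 47.2]
orientation: [2.019, 2.404, -0.005]
wrist_force: [-0.2, -8.6, 5.9]
width: 17.1
gripper_force: 4.3
```

Request:
play_rows(
  increments=[
    [[0, 0, 0, -0.022, 0.123, 0, 0.2], [0, 0, 0, -0.045, 0.246, 0, 0.2], [0, 0, 0, -0.067, 0.369, 0, 0.2], [0, 0, 0, -0.089, 0.492, 0, 0.2]],
  ],
)

```text
time: 9.62
tool_pos: [563.3, -3.8, 47.1]
orientation: [2.018, 2.406, -0.003]
wrist_force: [-0.4, -7.9, 5.5]
width: 16.8
gripper_force: 3.4
```

Run:
```python
from h import *
s=get_state();print(s["time"],s["tool_pos"],s["wrist_force"],s["width"])
a=snapshot("wrist")[0];b,d=snapshot("top")
o=np.hstack([cv2.resize(a,(400,300)),cv2.resize(b[150:240,150:270],(400,300),interpolation=3)])
cv2.imwrite("pics/w4.png",o)
```

```text
9.625 [563.28143688  -3.7688842   47.1152254 ] [-0.37220977 -7.94222467  5.53234057] 16.81098298516269
```

View pics/w4.png

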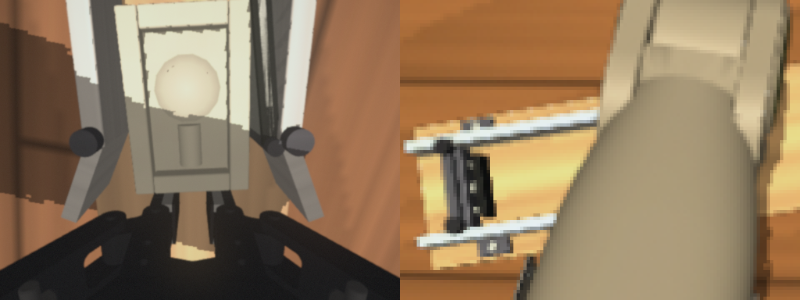

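The wrist half of the picture shows the mould halfway through (about px 190,100), yawed very slightly. The flap is folded against the right wall at px 262, and the pushing fingers are square behind it. I'll keep pushing.

Request:
play_rows(
  increments=[
    [[0, 0, 0, -0.022, 0.123, 0, 0.2], [0, 0, 0, -0.045, 0.246, 0, 0.2], [0, 0, 0, -0.067, 0.369, 0, 0.2], [0, 0, 0, -0.089, 0.492, 0, 0.2]],
  ],
)

```text
time: 10.22
tool_pos: [555.9, 35.5, 46.7]
orientation: [-2.019, -2.407, 0.003]
wrist_force: [-0.4, -5.9, 5.1]
width: 16.9
gripper_force: 3.1
```

Request:
play_rows(
  increments=[
    [[0, 0, 0, -0.022, 0.123, 0, 0.2], [0, 0, 0, -0.04, 0.221, 0, 0.2], [0, 0, 0, -0.058, 0.32, 0, 0.2], [0, 0, 0, -0.071, 0.394, 0, 0.2], [0, 0, 0, -0.089, 0.492, 0, 0.2]],
  ],
)

```text
time: 10.85
tool_pos: [548.8, 74.7, 46.7]
orientation: [-2.019, -2.406, 0.003]
wrist_force: [0.1, -6.3, 4.9]
width: 16.6
gripper_force: 3.0
```

Request:
play_rows(
  increments=[
    [[0, 0, 0, -0.007, 0.037, 0, 0.2], [0, 0, 0, -0.013, 0.074, 0, 0.2], [0, 0, 0, -0.02, 0.111, 0, 0.2], [0, 0, 0, -0.027, 0.148, 0, 0.2], [0, 0, 0, -0.027, 0.148, 0, 0.2]],
  ],
)

```text
time: 11.48
tool_pos: [546.5, 86.8, 46.6]
orientation: [-2.018, -2.406, 0.002]
wrist_force: [-0.3, -4.1, 3.8]
width: 17.0
gripper_force: 2.3
```

Request:
play_rows(
  increments=[
    [[0, 0, 0, -0.007, 0.037, 0, 0.2], [0, 0, 0, -0.013, 0.074, 0, 0.2], [0, 0, 0, -0.02, 0.111, 0, 0.2], [0, 0, 0, -0.027, 0.148, 0, 0.2], [0, 0, 0, -0.031, 0.172, 0, 0.2]],
  ],
)

```text
time: 12.1
tool_pos: [544.1, 100.5, 46.6]
orientation: [-2.019, -2.406, 0.002]
wrist_force: [0.5, -4.7, 3.5]
width: 17.0
gripper_force: 2.8
```

Request:
play_rows(
  increments=[
    [[0, 0, 0, -0.002, 0.012, 0, 0.2], [0, 0, 0, -0.004, 0.025, 0, 0.2], [0, 0, 0, -0.007, 0.037, 0, 0.2]],
  ],
)

```text
time: 12.48
tool_pos: [543.6, 103.4, 46.6]
orientation: [-2.019, -2.406, 0.002]
wrist_force: [-0.5, -4.4, 4.1]
width: 17.0
gripper_force: 2.8
```

Request:
play_rows(
  increments=[
    [[0, 0, 0, -0.002, 0.012, 0, 0.2], [0, 0, 0, -0.004, 0.025, 0, 0.2], [0, 0, 0, -0.007, 0.037, 0, 0.2]],
  ],
)

```text
time: 12.85
tool_pos: [543.0, 106.3, 46.6]
orientation: [-2.019, -2.406, 0.002]
wrist_force: [-0.6, -6.7, 3.4]
width: 16.9
gripper_force: 2.8
```

Request:
play_rows(
  increments=[
    [[0, 0, 0, -0.002, 0.012, 0, 0.2], [0, 0, 0, -0.004, 0.025, 0, 0.2], [0, 0, 0, -0.004, 0.025, 0, 0.2]],
  ],
)

```text
time: 13.22
tool_pos: [542.6, 108.4, 46.6]
orientation: [-2.019, -2.406, 0.002]
wrist_force: [-0.8, -5.1, 4.2]
width: 17.4
gripper_force: 2.6
```

Request:
play_rows(
  increments=[
    [[0, 0, 0, -0.002, 0.012, 0, 0.2], [0, 0, 0, -0.004, 0.025, 0, 0.2], [0, 0, 0, -0.004, 0.025, 0, 0.2]],
  ],
)

```text
time: 13.6
tool_pos: [542.3, 110.4, 46.5]
orientation: [-2.019, -2.406, 0.002]
wrist_force: [0.2, -5.3, 4.2]
width: 17.2
gripper_force: 2.6
```

Request:
play_rows(
  increments=[
    [[0, 0, 0, -0.002, 0.012, 0, 0.2], [0, 0, 0, -0.004, 0.025, 0, 0.2], [0, 0, 0, -0.004, 0.025, 0, 0.2]],
  ],
)

```text
time: 13.98
tool_pos: [541.9, 112.5, 46.5]
orientation: [-2.018, -2.406, 0.002]
wrist_force: [-1.4, -4.4, 3.1]
width: 17.0
gripper_force: 2.4
```

Request:
play_rows(
  increments=[
    [[0, 0, 0, -0.002, 0.012, 0, 0.2], [0, 0, 0, -0.004, 0.025, 0, 0.2], [0, 0, 0, -0.004, 0.025, 0, 0.2]],
  ],
)

```text
time: 14.35
tool_pos: [541.9, 115.1, 46.5]
orientation: [-2.017, -2.407, -0.0]
wrist_force: [-0.6, -1.9, 0.0]
width: 17.1
gripper_force: 1.0
```

Request:
play_rows(
  increments=[
    [[0, 0, 0, -0.002, 0.012, 0, 0.2], [0, 0, 0, -0.004, 0.025, 0, 0.2], [0, 0, 0, -0.004, 0.025, 0, 0.2]],
  ],
)

```text
time: 14.72
tool_pos: [542.0, 117.1, 46.8]
orientation: [-2.018, -2.407, -0.001]
wrist_force: [-0.3, -0.3, 0.0]
width: 16.9
gripper_force: 0.0
```

Contact force has vanished, so I'll look before going on.

Run:
```python
from h import *
s=get_state();print(s["time"],s["tool_pos"],s["wrist_force"],s["ft_torque"])
m=camera_model("wrist");a,d=snapshot("wrist");np.save("pics/w5d.npy",d);np.save("pics/w5m.npy",m,allow_pickle=True)
cv2.imwrite("pics/w5.png",cv2.resize(a,(800,600),interpolation=3))
```

```text
14.725 [542.01828284 117.10524716  46.82049105] [-0.25343686 -0.30623697  0.04751977] [-0.07498819  0.02142727  0.0438383 ]
```

View pics/w5.png

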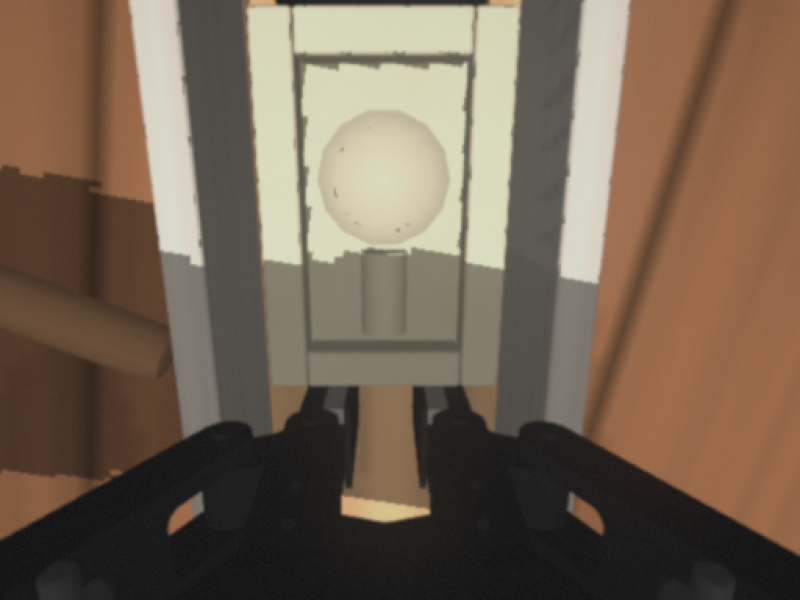

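The picture shows the mould straight in the lane, with its rear edge at row 385 right by the fingers and its front edge at row 6 about at the dark pad. The flap has slipped behind, nudging the mould slightly ahead of the fingers. I'll continue slowly.

Request:
play_rows(
  increments=[
    [[0, 0, 0, -0.004, 0.012, 0, 0.2], [0, 0, 0, -0.004, 0.012, 0, 0.2]],
  ],
)

```text
time: 15.02
tool_pos: [541.9, 117.7, 47.0]
orientation: [2.019, 2.407, 0.001]
wrist_force: [-0.3, -0.5, -0.9]
width: 17.3
gripper_force: 0.5
```

Request:
play_rows(
  increments=[
    [[0, 0, 0, -0.002, 0.01, 0, 0.2], [0, 0, 0, -0.002, 0.01, 0, 0.2]],
  ],
)

```text
time: 15.28
tool_pos: [541.8, 118.3, 47.0]
orientation: [2.019, 2.407, 0.0]
wrist_force: [0.7, -1.8, -0.3]
width: 17.0
gripper_force: 0.8
```

Request:
play_rows(
  increments=[
    [[0, 0, 0, -0.002, 0.01, 0, 0.2], [0, 0, 0, -0.002, 0.01, 0, 0.2]],
  ],
)

```text
time: 15.52
tool_pos: [541.5, 119.2, 47.0]
orientation: [2.019, 2.407, 0.0]
wrist_force: [1.0, -1.3, -0.5]
width: 17.2
gripper_force: 0.9
```

Request:
play_rows(
  increments=[
    [[0, 0, 0, -0.002, 0.01, 0, 0.2], [0, 0, 0, -0.002, 0.01, 0, 0.2]],
  ],
)

```text
time: 15.78
tool_pos: [541.3, 120.0, 47.0]
orientation: [2.019, 2.407, 0.0]
wrist_force: [0.6, -1.9, 0.5]
width: 17.5
gripper_force: 0.9
```

Request:
play_rows(
  increments=[
    [[0, 0, 0, -0.002, 0.01, 0, 0.2], [0, 0, 0, -0.004, 0.02, 0, 0.2], [0, 0, 0, -0.004, 0.02, 0, 0.2]],
  ],
)

```text
time: 16.15
tool_pos: [541.0, 121.7, 47.0]
orientation: [2.019, 2.407, 0.0]
wrist_force: [0.6, -2.3, 0.7]
width: 17.1
gripper_force: 1.0
```

Request:
play_rows(
  increments=[
    [[0, 0, 0, -0.002, 0.01, 0, 0.2], [0, 0, 0, -0.004, 0.02, 0, 0.2], [0, 0, 0, -0.004, 0.02, 0, 0.2]],
  ],
)

```text
time: 16.52
tool_pos: [540.7, 123.3, 47.0]
orientation: [2.019, 2.407, 0.0]
wrist_force: [0.4, -1.3, 0.5]
width: 17.0
gripper_force: 1.1
```

Request:
play_rows(
  increments=[
    [[0, 0, 0, -0.002, 0.01, 0, 0.2], [0, 0, 0, -0.004, 0.02, 0, 0.2], [0, 0, 0, -0.004, 0.02, 0, 0.2]],
  ],
)

```text
time: 16.9
tool_pos: [540.4, 124.8, 47.0]
orientation: [2.019, 2.407, 0.0]
wrist_force: [0.7, -2.6, 0.7]
width: 16.8
gripper_force: 1.2
```

Request:
play_rows(
  increments=[
    [[0, 0, 0, -0.002, 0.01, 0, 0.2], [0, 0, 0, -0.004, 0.02, 0, 0.2], [0, 0, 0, -0.004, 0.02, 0, 0.2]],
  ],
)

```text
time: 17.27
tool_pos: [540.1, 126.5, 47.0]
orientation: [2.019, 2.407, 0.0]
wrist_force: [1.1, -2.3, 1.0]
width: 17.5
gripper_force: 1.3
```

Request:
play_rows(
  increments=[
    [[0, 0, 0, -0.002, 0.01, 0, 0.2], [0, 0, 0, -0.002, 0.01, 0, 0.2]],
  ],
)

```text
time: 17.52
tool_pos: [539.9, 127.2, 47.0]
orientation: [2.019, 2.407, 0.0]
wrist_force: [0.7, -2.4, 1.9]
width: 17.3
gripper_force: 1.4
```

Request:
play_rows(
  increments=[
    [[0, 0, 0, -0.002, 0.01, 0, 0.2], [0, 0, 0, -0.002, 0.01, 0, 0.2]],
  ],
)

```text
time: 17.77
tool_pos: [539.9, 127.5, 47.0]
orientation: [2.019, 2.406, -0.001]
wrist_force: [0.9, -4.9, 1.5]
width: 17.6
gripper_force: 2.5
```

Run:
```python
from h import *
s=get_state();print(s["time"],s["tool_pos"],s["wrist_force"],s["ft_torque"])
a,d=snapshot("wrist")
cv2.imwrite("pics/w6.png",cv2.resize(a,(800,600),interpolation=3))
```

```text
17.775 [539.86682342 127.5490698   46.9703839 ] [ 0.89654756 -4.85290949  1.50103472] [-0.90447161 -0.24038362  0.02206413]
```

View pics/w6.png

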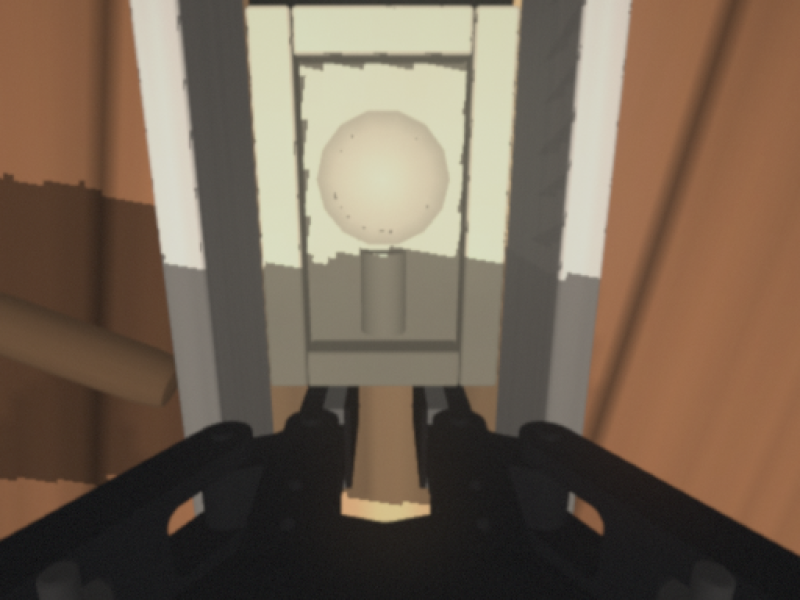

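The mould is straight, with its front edge at row 6 up against the dark pad. The force jumped to 4.9 N while the tool stalled, so this is contact. I'll build up to about 10–12 N.

Request:
play_rows(
  increments=[
    [[0, 0, 0, -0.001, 0.006, 0, 0.2], [0, 0, 0, -0.001, 0.006, 0, 0.2]],
  ],
)

```text
time: 18.08
tool_pos: [540.0, 127.6, 47.0]
orientation: [2.018, 2.405, -0.001]
wrist_force: [1.8, -6.0, 1.6]
width: 16.9
gripper_force: 3.3
```

Request:
play_rows(
  increments=[
    [[0, 0, 0, -0.002, 0.012, 0, 0.2], [0, 0, 0, -0.002, 0.012, 0, 0.2]],
  ],
)

```text
time: 18.32
tool_pos: [540.1, 127.7, 47.0]
orientation: [2.018, 2.404, -0.003]
wrist_force: [1.0, -9.7, 0.7]
width: 17.1
gripper_force: 4.9
```

Request:
play_rows(
  increments=[
    [[0, 0, 0, -0.002, 0.01, 0, 0.2], [0, 0, 0, -0.002, 0.01, 0, 0.2], [0, 0, 0, -0.002, 0.01, 0, 0.2], [0, 0, 0, -0.002, 0.01, 0, 0.2], [0, 0, 0, -0.002, 0.01, 0, 0.2]],
  ],
)

```text
time: 18.95
tool_pos: [540.1, 127.8, 47.1]
orientation: [2.018, 2.402, -0.005]
wrist_force: [1.5, -12.8, 0.8]
width: 16.9
gripper_force: 6.2
```

Request:
play_rows(
  increments=[
    [[0, 0, 0, 0, 0, 0, 0.2], [0, 0, 0, 0, 0, 0, 0.2], [0, 0, 0, 0, 0, 0, 0.2], [0, 0, 0, 0, 0, 0, 0.2], [0, 0, 0, 0, 0, 0, 0.2]],
  ],
)

```text
time: 19.58
tool_pos: [540.1, 127.8, 47.1]
orientation: [2.018, 2.402, -0.005]
wrist_force: [2.3, -12.2, 2.9]
width: 17.2
gripper_force: 6.2
```

Request:
play_rows(
  increments=[
    [[0, 0, 0, 0.004, -0.025, 0, 0.2], [0, 0, 0, 0.009, -0.05, 0, 0.2], [0, 0, 0, 0.012, -0.065, 0, 0.2], [0, 0, 0, 0.012, -0.065, 0, 0.2]],
  ],
)

```text
time: 20.08
tool_pos: [539.9, 125.4, 46.7]
orientation: [-2.018, -2.407, -0.0]
wrist_force: [0.2, -0.3, 1.0]
width: 17.2
gripper_force: 0.0
```

Request:
play_rows(
  increments=[
    [[0, 0, 0, 0, 0, 0.1, 0.2], [0, 0, 0, 0, 0, 0.4, 0.2], [0, 0, 0, 0, 0, 1, 0.2], [0, 0, 0, 0, 0, 1, 0.2]],
  ],
)

```text
time: 20.58
tool_pos: [543.3, 125.5, 131.5]
orientation: [2.015, 2.403, 0.009]
wrist_force: [0.4, -0.4, -0.2]
width: 17.0
gripper_force: 0.0
```

Request:
play_rows(
  increments=[
    [[0, 0, 0, 0.1, -0.5, 0.4, 0.2], [0, 0, 0, 0.15, -1, 0.8, 0.2], [0, 0, 0, 0.15, -1, 1, 0.2], [0, 0, 0, 0.15, -1, 1, 0.2]],
  ],
)

```text
time: 21.08
tool_pos: [552.8, 45.2, 207.8]
orientation: [2.019, 2.406, 0.003]
wrist_force: [0.2, 0.2, -1.7]
width: 17.2
gripper_force: 0.0
```

Request:
play_rows(
  increments=[
    [[0, 0, 0, 0, -0.5, 0.2, 0.2], [0, 0, 0, 0, -1, 0.2, 0.2], [0, 0, 0, 0, -1, 0.2, 0.2], [0, 0, 0, 0, -1, 0.2, 0.2]],
  ],
)

```text
time: 21.58
tool_pos: [551.5, -33.8, 221.6]
orientation: [-2.016, -2.406, 0.001]
wrist_force: [0.0, 0.2, -0.3]
width: 17.1
gripper_force: 0.0
```

Request:
play_rows(
  increments=[
    [[0, 0, 0, 0, -0.5, 0, 0.2], [0, 0, 0, 0, -1, 0, 0.2], [0, 0, 0, 0, -1, 0, 0.2], [0, 0, 0, 0, -1, 0, 0.2]],
  ],
)

```text
time: 22.08
tool_pos: [552.0, -113.6, 222.4]
orientation: [-2.016, -2.407, -0.0]
wrist_force: [0.7, -0.2, 1.1]
width: 17.0
gripper_force: 0.0
```

Run:
```python
from h import *
s=get_state();print(s["time"],s["tool_pos"],s["wrist_force"])
a=snapshot("scene")[0];b,d=snapshot("top")
o=np.hstack([cv2.resize(a[130:280,180:380],(400,300),interpolation=3),cv2.resize(b[150:240,150:270],(400,300),interpolation=3)])
o=np.vstack([o,np.hstack([cv2.resize(a,(400,300)),cv2.resize(b,(400,300))])])
cv2.imwrite("pics/w7.png",o)
```

```text
22.075 [ 552.03807914 -113.59109264  222.3515061 ] [ 0.68343842 -0.22926821  1.08105619]
```

View pics/w7.png

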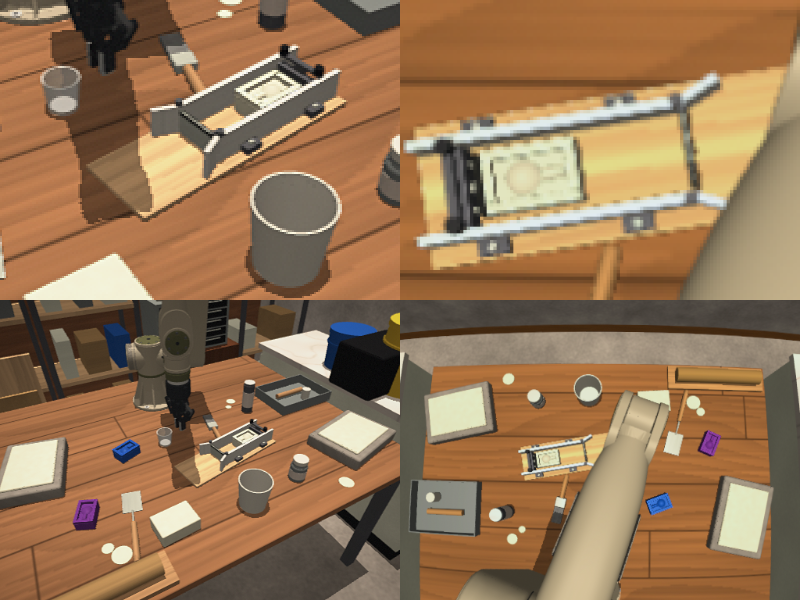

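The mould is seated square against the pad (top crop, px 530,175), the flap is shut at px (688,145), and the bystanders haven't moved. I'll hand it in.

```bash
python3 -c "
from rig import finish_job
print(finish_job())"
```

```text
the job is handed in; nothing more can be done
None
```

The mould was pushed through the flap and pressed square against the stop pad at about 12 N for just over a second; the flap is shut behind it, the other things look unmoved in the final pictures, and the job was handed in at about 22 s.

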